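Close the double-lidded biscuit tin and draw the outer lid off alone

ROBOT

A 6-joint arm with a two-finger parallel gripper is mounted at the origin on a cart in front of the work surface, level with it; the furniture and walls round the work are solid. World frame = base frame: x ahead of the robot, y to its left, z up, the work surface at z = 0. Lengths are in mm, angles in degrees, forces in N, time in s.
With the tool pointing down it reaches from about 300 to 850 mm from the base axis. Payload 4.2 kg.
Tool frame: the origin (TCP) lies at the very end of the fingers, on their centre line; the grasp point (between the pads) lies 19 mm behind it; z points along the fingers, y is the line along which they close (so a half turn about z gives the same grasp; the last joint's range is limited). The gripper opens to 91 mm and grips with 3 to 60 N. Pads are 32 mm wide; open, the fingers measure 118 mm over their backs; the gripper's body (76 mm by 178 mm) begins 60 mm behind the grasp point.
Start: joints at [72.651, 18.312, 89.639, -0, 72.044, -1.146], TCP at [160.453, 552.176, 213.976] pointing down, gripper open.
Joint ranges: [-177.97, 177.97], [-48.28, 115.42], [12.27, 149.76], [-77.06, 257.06], [2.81, 150.46], [-146.56, 146.56]. Speed limits (degrees/s): [147.25, 147.25, 180, 180, 180, 180].

INTERFACE

Orientations are given as [roll, pitch, yaw] about the fixed x, y, z axes, in that order (R = Rz(yaw) Ry(pitch) Rx(roll)).
In Python, from workcell import env, eyes gives the robot as it stands.
- The arm moves only by the tool send_rows, never from a script. Its argument "targets" is text: rows parted by semicolons, each of 7 numbers parted by spaces: the shift along the tool's x, y, z in m, then the turn, a rotation vector about the tool's x, y, z in degrees, then the opening in per cent of the stroke, from 0 (shut) to 100 (fully open). A call has 1 to 12 rows; each row is the pose to reach, as a shift and turn from the pose commanded when the call began, along the tool's axes at that moment; what a row does not reach only later rows make up. A row lasts 1/12 s, in which the tool goes at most 41.7 mm and 7.16 degrees, less where a joint would pass 70% of its speed; a pose out of reach is approached as far as the arm can. A call with a gripper value outside its range is refused whole. The fingers move at their own pace and stop on an object; "grip_force" is the grip in N (left out, the last holds). Time passes only in rows, so rows that repeat a pose let the fingers close. It gives the time, the measured TCP pose, the force, the opening and the grip force at its end, in the units of the state.
- env.state(): the state, without advancing time (a new reading comes with each control period).
- eyes.grab_frame(name): name is "scene" or "top" or "wrist"; returns a dict with "image" (420x560x3 uint8, blue, green, red), "fovy" (degrees; the focal length in pixels is half the picture's height over the tangent of half this angle, whatever the lens; pixels are square), "cx", "cy" (the principal point, pixels), "eye" and "attitude" of the camera in the world. Camera axes: x right, y up, looking along -z (the intrinsics and any distortion apply to the point x, -y, -z); pixel columns grow to the right and rows downward; lengths in mm; the calibration is good to about 2 mm. The wrist camera is an equidistant fisheye: a pixel r from the principal point sees the ray r / f radians off the axis. A picture is of the moment at which its call begins. There is no depth.
- env.job_done(): hands the job in; it is judged then, once.
The state is a dict: "time_s": time; "qpos": joint angles; "qvel": joint speeds; "effort": joint torques, N m; "ee_pos": TCP position; "ee_rot": TCP orientation; "force": force on the tool from outside, world axes, zero at the start; "torque": the same for the moment, N m; "gripper_width": finger opening in mm; "gripper_force": force on a finger pad.
Only numpy, scipy, OpenCV 4.12 (cv2) and the standard library are available. Lean on these libraries where they do the work, as an engineer would, in place of code of your own. Each camera call takes 0.05 s, during which the arm holds its last target. There are 200 camera calls.

TASK

Take the metal divider from the wooden drying rack and slide it down into the grooves in the middle of the biscuit tin until it is fully home, since the inner lid will not shut over a divider that stands proud. Then pick up the two nested lids together by the wooden handle that comes up through the outer one, and lower both as one onto the tin, without dropping them, until the inner lid is seated. Finally take the outer lid alone by its brass collar, draw it straight up over the wooden handle so that the inner lid stays shut for me to check, and finish while still holding the outer lid level in the air, over the tin and clear above the wooden handle; leave the things standing round about and the tin where they are.

Things in the scene. Friction and masses are not known exactly. Their poses are not given: they have to be found in the camera images.
- tin: Open dark red biscuit tin, loose but heavy (1.8 kg): 134 (its x) x 104 (its y) x 90 mm high, walls and floor 4 mm, mouth 126 x 96 mm. Origin: centre of the underside. Biscuits fill both halves to 27 mm above the origin; above them fingers may reach in. The inner lid is seated when its origin is 74 mm above this one, its long side along x (either way round).
- groove (a point): Centre of the tin's floor (4 mm above its origin), in the tin's axes. On the walls at y = +-48 mm a pair of steel ribs 6 mm deep forms a groove 8 mm wide in x, from here to 56 mm up, flaring to about 16 mm at 66 mm up. The divider slides down there, broad faces to +-x (either way round), and is home when its bottom edge stands on this floor, its top then 68 mm above.
- inner_lid: Inner lid, 0.21 to 0.34 kg, nested in the outer lid on the worktop, to the tin's left or right. Origin: centre of its underside, long side along x. Grey plug 121 (x) x 91 (y) mm up to 16 mm (lowest 6 mm: 117 x 87), 2.5 mm of play a side in the tin's mouth; aluminium plate 132 x 102 mm from 16 to 19 mm, rests on the tin's rim; pedestal to 25 mm carries the outer lid; step 20.5 x 46.5 mm to 31 mm; stem.
- handle (a point): Centre of the inner lid's wooden handle, 63 mm above the inner lid's origin, in its axes: a block 16 (x) x 42 (y) x 30 mm high, on a thinner stem. Grip it across its 16 mm, fingertips no lower than 17 mm under this point (the outer lid's collar ends 19 mm under it). Lifting it carries both lids.
- outer_lid: Outer lid, dark red, 0.17 to 0.29 kg: 149 (its x) x 119 (y) mm outside, 143 x 113 mm inside, skirt 24 mm deep, top plate 24 to 27 mm above the origin. Origin: centre of the skirt's lower edge. Nested, it lies loosely on the inner lid (about 2 mm of play), origin 1 mm above the inner lid's, axes along its axes. Raised 53 mm over that place it is clear of the wooden handle.
- collar (a point): Centre of the outer lid's brass collar, 35 mm above the outer lid's origin, in its axes: 36 (x) x 62 (y) mm outside, 16 mm high, standing on the top plate, round an oblong opening 24 (x) x 50 (y) mm for the wooden handle. Grip it across its 36 mm, fingertips down to about 6 mm under this point; the handle then stands up between the fingers, its top 43 mm above this point.
- divider: Divider: bare aluminium panel, 5 mm thick (its x), 91 mm wide (its y), 68 mm high, lower corners cut slantwise (bottom edge 78 mm), 90 g. Origin: centre of the bottom edge. It stands upright in the drying rack, bottom 14 mm and top 82 mm above the worktop; pinch it across its 5 mm at the middle of the top edge. In the tin's grooves it has 2.5 mm of play a side along y, 1.5 mm along x.
- drying_rack: Small pale wooden drying rack, fixed, 100 (its x) x 94 (y) mm, at the left. Origin: centre of the underside. Rails 14 mm high with upright dowels (tops 56 mm above the worktop) at y = +-33 mm; the middle between them is free for fingers. The divider stands in the gap at x = 0, its axes along the rack's; lift it straight up, at least 50 mm, to clear the dowels.
- mug: Blue mug, 58 x 82 x 49 mm, not to be disturbed. Origin: centre of the underside.
- pepper_mill: Brown wooden pepper mill, 58 mm across, 150 mm high, not to be disturbed. Origin: centre of the underside.
- oil_bottle: Short corked oil bottle, 72 mm across, 164 mm high, not to be disturbed. Origin: centre of the underside.
- ramekin: White ramekin, 73 mm across, 41 mm high, not to be disturbed. Origin: centre of the underside.
Mind the look-alikes: they are no part of the job. What is shaped like the divider but green is not meant.

How it is judged:
By the outcome, as a careful person would: the job done as asked, in the order asked, and still so for the second after the job is handed in, while the arm keeps its last pose, push and grip.
It also fails if it takes over 72 s, if anything falls off the work surface, if the arm or the gripper's body presses on something with over 40 N, if the wrist force passes 120 N, or if a joint passes its speed limit or range.

## Working session

There is one attempt and no reset: what is moved stays moved. The work goes in short steps, Python scripts to look and compute and a tool call to move; the robot and the scene stay as the last step left them, time stands still between calls to the robot, and variables do not carry over. Pictures are saved under pics/ and viewed, at most 13 in all, crops included, and the job is handed in when it is done.

Besides the shell and the picture viewer there is one more tool, called after "Request:" as name(argument=value, ...) on one line, values as JSON. send_rows: Moves the arm, as the interface text tells. Its arguments: {"type":"object","properties":{"targets":{"type":"string"},"grip_force":{"type":"number"}},"required":["targets"]}

```bash
mkdir -p pics; ls; python3 - <<'E'
from workcell import env,eyes
import cv2
for n in ("scene","top"):
    f=eyes.grab_frame(n); cv2.imwrite(f"pics/{n}0.png",f["image"]); print({k:v for k,v in f.items() if k!="image"})
print(env.state())
E
```

```text
pics
{'fovy': 42.616919782718114, 'cx': 286.47319506667776, 'cy': 209.8452134201814, 'eye': array([-304.38486832, -685.93818394,  805.17480311]), 'attitude': array([ 55.25718256,   0.87683639, -57.24362986])}
{'fovy': 44.76303505399326, 'cx': 283.489833191281, 'cy': 213.2180868826223, 'eye': array([ 337.46890943, -104.77098816, 1560.30521757]), 'attitude': array([ 10.42009799,  -0.75190585, -90.11491402])}
{'time_s': 0.1, 'qpos': array([ 7.26495755e+01,  1.83452965e+01,  8.96984868e+01, -3.77309884e-04,
        7.20430034e+01, -1.14327630e+00]), 'qvel': array([-0.06219186, -0.1080971 , -0.13686527, -0.01712514, -0.04852199,
        0.05909684]), 'effort': array([ 5.67098614e-04, -4.13329554e+01, -2.32509452e+01,  7.27953343e-02,
        4.20462212e-02, -5.41323777e-05]), 'ee_pos': array([160.3327674 , 551.73384435, 213.23752718]), 'ee_rot': array([-1.79913223e+02, -1.37293754e-03,  1.63792967e+02]), 'force': array([-0.11464183,  0.29253495, -0.44490536]), 'torque': array([-0.02086161, -0.0316021 , -0.01611538]), 'gripper_force': 0.0, 'gripper_width': 91.25979613193986}
```

View pics/top0.png

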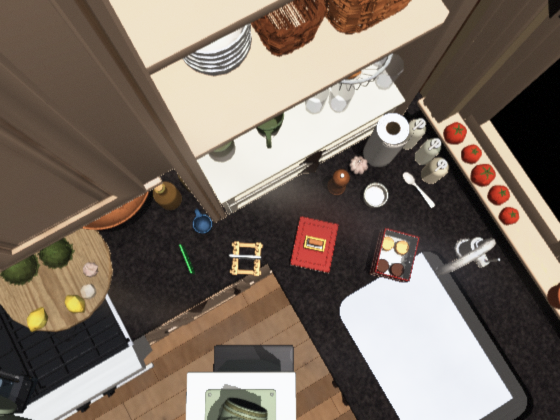

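View pics/scene0.png

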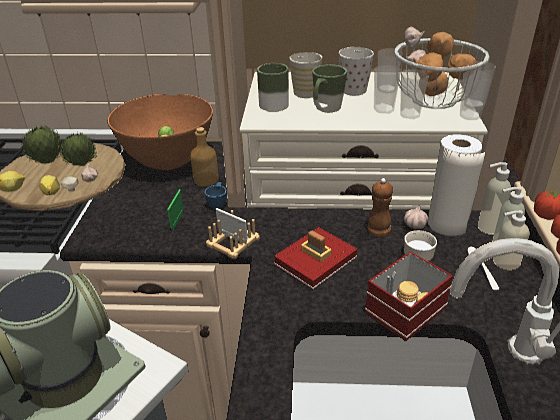

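The top view shows the rack with the divider at about (245,259), the green look-alike at (186,259), the nested lids at (315,245) and the tin at (396,255). The mug is at (202,222), the mill at (340,180) and the ramekin at (376,195). The scene view agrees.

```bash
cat > h.py <<'E'
import numpy as np, cv2
from scipy.spatial.transform import Rotation as R
from workcell import env,eyes
def rot(a): return R.from_euler('xyz',a,degrees=True)
def grab(n,save=None):
    f=eyes.grab_frame(n); f['n']=n
    if save: cv2.imwrite(f'pics/{save}.png',f['image'])
    f['f']=f['image'].shape[0]/2/np.tan(np.radians(f['fovy']/2)); return f
def ray(f,u,v):
    a,b=(u-f['cx'])/f['f'],(v-f['cy'])/f['f']
    if f['n']=='wrist':
        r=np.hypot(a,b)+1e-12; d=[np.sin(r)*a/r,-np.sin(r)*b/r,-np.cos(r)]
    else: d=[a,-b,-1]
    return rot(f['attitude']).apply(d)
def plane(f,u,v,z):
    d=ray(f,u,v); return f['eye']+d*(z-f['eye'][2])/d[2]
def proj(f,p):
    c=rot(f['attitude']).inv().apply(np.asarray(p,float)-f['eye']); x,y,z=c[0],-c[1],-c[2]
    if f['n']=='wrist':
        r=np.hypot(x,y)+1e-12; t=np.arctan2(r,z); return np.array([f['cx']+f['f']*t*x/r,f['cy']+f['f']*t*y/r])
    return np.array([f['cx']+f['f']*x/z,f['cy']+f['f']*y/z])
def rect(f,mask,z):
    """min-area rect of the mask's largest contour, cast on plane z: centre, sizes, angle of long side"""
    c=max(cv2.findContours(mask.astype(np.uint8),0,1)[0],key=cv2.contourArea)[:,0,:]
    P=np.array([plane(f,u,v,z)[:2] for u,v in c],np.float32)
    (cx,cy),s,a=cv2.minAreaRect(P)
    if s[0]<s[1]: a+=90
    return np.round([cx,cy,max(s),min(s),(a+90)%180-90],1)
def moveto(pos,yaw,s=None):
    """shift (m) and rotvec (deg) in the tool axes from current pose to tool-down pose"""
    s=s or env.state(); A=rot(s['ee_rot']); B=rot([180,0,yaw])
    return np.round(A.inv().apply(np.array(pos)-s['ee_pos'])/1000,4),np.round((A.inv()*B).as_rotvec(degrees=True),2)
E
python3 - <<'E'
from h import *
for n in('top',):
    f=grab(n);im=f['image'].astype(int);b,g,r=im[...,0],im[...,1],im[...,2]
    red=(r>90)&(g<60)&(b<60);red2=red.copy();red2[:,:285]=0;red2[:,345:]=0;red2[:210]=0;red2[280:]=0
    print('lid',rect(f,red2,28))
    t=(r>60)&(g<50)&(b<50)&(r>2*g);t[:,:365]=0;t[:,425:]=0;t[:220]=0;t[285:]=0;print('tin',rect(f,t,90))
    w=(r>150)&(g>110);w[:,:225]=0;w[:,268:]=0;w[:235]=0;w[280:]=0;print('rack',rect(f,w,20))
    print('rough',plane(f,245,259,40),proj(f,[0,0,0]))
    cv2.imwrite('pics/topcrop.png',cv2.resize(f['image'][205:290,220:430],None,fx=3.8,fy=3.8,interpolation=2))
f=grab('wrist','w0');print({k:f[k] for k in('fovy','cx','cy','eye','attitude','f')})
E
```

```text
lid [ 597.7 -235.1   72.3    5.5   78.5]
tin [ 451.7 -392.3   46.4   16.8   14.1]
rack [510.  -10.6  97.9  47.1  86.9]
rough [478.30206952 -10.32462609  40.        ] [240.3372735  425.94543564]
{'fovy': 65.70646984690485, 'cx': 275.7524450451037, 'cy': 204.31356083086789, 'eye': array([ 92.5956676 , 571.80591269, 385.64528721]), 'attitude': array([-14.26943744,   0.08577578,  73.81349626]), 'f': np.float64(325.19226210127806)}
```

View pics/topcrop.png

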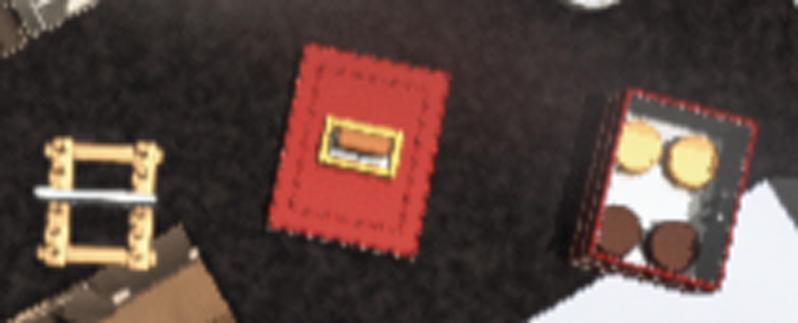

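The crop shows the divider from (38,192) to (156,199). The lid corners are at (308,45), (450,72), (413,257) and (268,227). The visible tin rim corners are (630,90), (757,125) and (720,290).

```bash
python3 - <<'E'
from h import *
f=grab('top')
def q(L,z):
    P=[plane(f,220+(u+.5)/3.8-.5,205+(v+.5)/3.8-.5,z)[:2] for u,v in L]; return np.array(P)
def show(n,P): 
    d=np.diff(P,axis=0);print(n,P.mean(0).round(1),[(round(float(np.hypot(*e)),1),round(float(np.degrees(np.arctan2(e[1],e[0]))),1)) for e in d])
show('div',q([(38,192),(156,199)],82))
show('lid',q([(308,45),(450,72),(413,257),(268,227)],15))
P=q([(630,90),(757,125),(720,290)],90);show('tin',P);print(P[[0,2]].mean(0))
show('handle',q([(325,122),(401,134),(395,172),(321,160)],43))
p=q([(97,195)],82)[0]
s=env.state()
print(moveto([p[0]-20,p[1],300],0), [env.state()['qpos'].round(1)])
E
```

```text
div [482.9 -13.3] [(90.2, -93.4)]
lid [ 526.3 -219.5] [(116.9, -100.9), (152.5, 167.6), (117.6, 78.3)]
tin [ 503.1 -475.6] [(100.4, -105.7), (130.3, 164.7)]
[ 486.67413541 -453.7249301 ]
handle [ 524.9 -218. ] [(60.7, -99.1), (30.6, 170.1), (58.9, 80.7)]
(array([-0.4486, -0.4584, -0.0861]), array([-1.000e-02,  6.000e-02,  1.638e+02])) [array([72.7, 18.3, 89.7,  0. , 72. , -1.1])]
```

Request:
send_rows(targets="-0.12 -0.11 -0.04 0 0 20 100; -0.24 -0.23 -0.05 0 0 40 100; -0.35 -0.34 -0.05 0 0 60 100; -0.467 -0.452 -0.047 0 0 77.2 100; -0.467 -0.452 -0.047 0 0 77.2 100; -0.467 -0.452 -0.047 0 0 77.2 100; -0.467 -0.452 -0.047 0 0 77.2 100; -0.467 -0.452 -0.047 0 0 77.2 100; -0.467 -0.452 -0.047 0 0 77.2 100; -0.467 -0.452 -0.047 0 0 77.2 100; -0.467 -0.452 -0.047 0 0 77.2 100; -0.467 -0.452 -0.047 0 0 77.2 100")

```text
time_s: 1.25
ee_pos: [408.0, 118.1, 253.2]
ee_rot: [180.0, -0.0, 86.4]
force: [1.1, 0.6, 0.5]
gripper_width: 91.5
gripper_force: 0.0
```

```bash
python3 - <<'E'
from h import *
s=env.state();print(s['time_s'],s['ee_pos'],s['ee_rot'],s['force'])
print(moveto([483,-13,200],86.6,s))
E
```

```text
1.25 [408.02027024 118.14106511 253.24636716] [ 1.79955083e+02 -2.72716006e-02  8.64024390e+01] [1.13589794 0.57641681 0.47828681]
(array([-0.1262,  0.083 ,  0.0533]), array([ 0.04, -0.03, -0.2 ]))
```

Request:
send_rows(targets="-0.03 0.02 0.01 0 0 0 100; -0.06 0.04 0.02 0 0 0 100; -0.09 0.06 0.03 0 0 0 100; -0.126 0.083 0.053 0 0 -0.2 100; -0.126 0.083 0.053 0 0 -0.2 100; -0.126 0.083 0.053 0 0 -0.2 100; -0.126 0.083 0.053 0 0 -0.2 100; -0.126 0.083 0.053 0 0 -0.2 100")

```text
time_s: 1.92
ee_pos: [482.6, -9.6, 200.5]
ee_rot: [180.0, -0.0, 86.8]
force: [-0.5, 0.3, -0.1]
gripper_width: 91.1
gripper_force: 0.0
```

```bash
python3 - <<'E'
from h import *
f=grab('wrist','w1');s=env.state();print(s['ee_pos'],s['ee_rot'])
import pickle;pickle.dump((f,s),open('w1.pkl','wb'))
for y in(-45,0,45):print(proj(f,[483,-13+y,82]))
E
```

```text
[482.71583399  -9.41363772 200.69426488] [ 1.79932841e+02 -2.95882730e-02  8.68834782e+01]
[280.23940865 248.61307715]
[277.76391528 203.28965985]
[275.07416737 154.59226577]
```

View pics/w1.png

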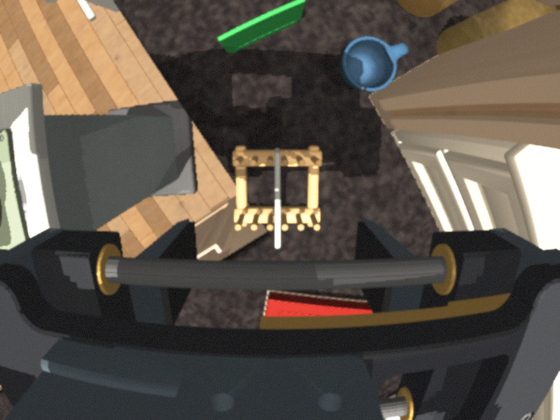

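The wrist view shows the silver divider upright in the rack, with its top edge from about (277,150) to (278,247). The green panel is at (262,25) and the mug at (370,65).

```bash
python3 - <<'E'
from h import *
import pickle;f,s=pickle.load(open('w1.pkl','rb'))
im=f['image'].astype(int);mx=im.max(2);mn=im.min(2)
m=(mn>110)&(mx-mn<30);m[:,:268]=0;m[:,288:]=0;m[:140]=0;m[262:]=0
for v in range(146,254,6):
    u=np.where(m[v])[0]
    print(v,(u.min(),u.max(),plane(f,u.mean(),v,82).round(1)[:2]) if len(u) else None)
E
```

```text
146 None
152 (np.int64(276), np.int64(278), array([484.8,  34.2]))
158 (np.int64(275), np.int64(279), array([484.6,  28.8]))
164 (np.int64(275), np.int64(279), array([484.3,  23.4]))
170 (np.int64(275), np.int64(279), array([484. ,  17.9]))
176 (np.int64(275), np.int64(279), array([483.7,  12.5]))
182 (np.int64(275), np.int64(279), array([483.4,   6.9]))
188 (np.int64(274), np.int64(279), array([482.6,   1.4]))
194 (np.int64(275), np.int64(279), array([482.8,  -4.2]))
200 (np.int64(274), np.int64(280), array([482.5,  -9.8]))
206 (np.int64(274), np.int64(280), array([482.2, -15.5]))
212 (np.int64(275), np.int64(280), array([482.3, -21.3]))
218 (np.int64(275), np.int64(280), array([482. , -27.1]))
224 (np.int64(274), np.int64(280), array([481.2, -33. ]))
230 (np.int64(274), np.int64(280), array([480.9, -38.9]))
236 (np.int64(274), np.int64(280), array([480.6, -44.9]))
242 (np.int64(274), np.int64(280), array([480.3, -51. ]))
248 (np.int64(275), np.int64(279), array([479.9, -57.2]))
```

Request:
send_rows(targets="-0.0036 -0.0003 0.03 0 0 0 50; -0.0036 -0.0003 0.06 0 0 0 50; -0.0036 -0.0003 0.09 0 0 0 50; -0.0036 -0.0003 0.11 0 0 0 50; -0.0036 -0.0003 0.13 0 0 0 50; -0.0036 -0.0003 0.1437 0 0 0 50; -0.0036 -0.0003 0.1437 0 0 0 50; -0.0036 -0.0003 0.1437 0 0 0 50; -0.0036 -0.0003 0.1437 0 0 0 50")

```text
time_s: 2.72
ee_pos: [483.3, -13.5, 57.5]
ee_rot: [179.9, -0.0, 86.9]
force: [0.3, -0.3, 1.1]
gripper_width: 45.5
gripper_force: 0.0
```

Request:
send_rows(targets="0 0 0 0 0 0 0; 0 0 0 0 0 0 0; 0 0 0 0 0 0 0; 0 0 0 0 0 0 0; 0 0 0 0 0 0 0; 0 0 0 0 0 0 0; 0 0 0 0 0 0 0; 0 0 0 0 0 0 0; 0 0 0 0 0 0 0", grip_force=20)

```text
time_s: 3.47
ee_pos: [482.4, -14.2, 56.2]
ee_rot: [-180.0, -0.0, 86.8]
force: [-0.8, 0.0, 0.5]
gripper_width: 5.0
gripper_force: 20.0
```

Request:
send_rows(targets="0 0 -0.02 0 0 0 0; 0 0 -0.05 0 0 0 0; 0 0 -0.09 0 0 0 0; 0 0 -0.13 0 0 0 0; -0.03 0.005 -0.16 0 0 2 0; -0.065 0.01 -0.17 0 0 4 0; -0.1 0.01 -0.174 0 0 6 0; -0.135 0.01 -0.174 0 0 8 0; -0.17 0.012 -0.174 0 0 10 0; -0.205 0.014 -0.174 0 0 12 0; -0.24 0.016 -0.174 0 0 12.3 0; -0.275 0.018 -0.174 0 0 12.3 0")

```text
time_s: 4.47
ee_pos: [484.5, -291.3, 229.8]
ee_rot: [-180.0, -0.0, 74.5]
force: [1.6, 0.4, -0.7]
gripper_width: 4.8
gripper_force: 20.0
```

```bash
python3 - <<'E'
from h import *
s=env.state();print(s['time_s'],s['gripper_width'])
print(moveto([487,-454,230],74.5,s))
E
```

```text
4.4667 4.8450514374054645
(array([-0.156 ,  0.046 , -0.0003]), array([-0.04, -0.03, -0.03]))
```

Request:
send_rows(targets="-0.03 0.01 0 0 0 0 0; -0.06 0.02 0 0 0 0 0; -0.09 0.03 0 0 0 0 0; -0.12 0.04 0 0 0 0 0; -0.145 0.045 0 0 0 0 0; -0.156 0.046 0 0 0 0 0; -0.156 0.046 0 0 0 0 0; -0.156 0.046 0 0 0 0 0; -0.156 0.046 0 0 0 0 0")

```text
time_s: 5.22
ee_pos: [487.7, -450.8, 230.0]
ee_rot: [-180.0, -0.1, 74.5]
force: [-0.8, 0.1, -0.6]
gripper_width: 5.0
gripper_force: 20.0
```

```bash
python3 - <<'E'
from h import *
f=grab('wrist','w2');s=env.state();print(s['ee_pos'],s['ee_rot'],s['gripper_width'])
import pickle;pickle.dump((f,s),open('w2.pkl','wb'))
cv2.imwrite('pics/w2c.png',cv2.resize(f['image'][60:270,130:410],(800,600),interpolation=2))
E
```

```text
[ 487.85374023 -450.72161449  230.32970485] [-1.79982256e+02 -5.22526450e-02  7.45685581e+01] 4.843439700954338
```

View pics/w2c.png

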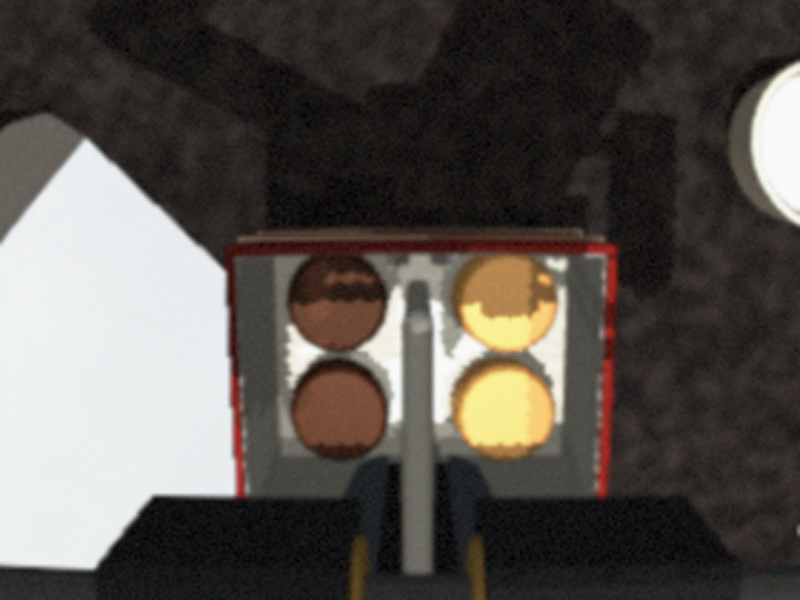

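The wrist crop shows the tin rim with far outer corners at about (228,243) and (617,245) and sides running down to (240,497) and (603,497). The divider hangs edge-on at column 418 and the far groove is at (418,285).

```bash
cat >> h.py <<'E'
def tin(f,rows=(148,230),cols=(205,345),far=(140,152),zr=90):
    im=f['image'].astype(int);b,g,r=im[...,0],im[...,1],im[...,2]
    red=(r>70)&(r>2*g)&(r>2*b)
    L=[];Rr=[]
    for v in range(*rows):
        u=np.where(red[v,cols[0]:cols[0]+20])[0]; 
        if len(u): L.append(plane(f,cols[0]+u.mean(),v,zr)[:2])
        u=np.where(red[v,cols[1]-18:cols[1]+10])[0]
        if len(u): Rr.append(plane(f,cols[1]-18+u.mean(),v,zr)[:2])
    F=[]
    for u in range(cols[0]+20,cols[1]-20):
        v=np.where(red[far[0]:far[1],u])[0]
        if len(v): F.append(plane(f,u,far[0]+v.mean(),zr)[:2])
    out=[]
    for P in(L,Rr,F):
        vx,vy,x,y=cv2.fitLine(np.array(P,np.float32),cv2.DIST_HUBER,0,.01,.01).ravel(); out.append((np.array([x,y]),np.array([vx,vy]),len(P)))
    return out
E
python3 - <<'E'
from h import *
import pickle;f,s=pickle.load(open('w2.pkl','rb'))
im=f['image'].astype(int)
o=tin(f)
for p,d,n in o: print(p,np.degrees(np.arctan2(d[1],d[0])).round(2),n)
(pl,dl,_),(pr,dr,_),(pf,df,_)=o
X=df*np.sign(df[0]);Y=np.array([-X[1],X[0]])
print('width',(pr-pl)@X)
m=(pl+pr)/2; c=pf+X*((m-pf)@X)-Y*50
# sides evaluated at far line for midpoint
def isect(p,d,q,e): t=np.linalg.solve(np.c_[d,-e],q-p);return p+t[0]*d
a=isect(pl,dl,pf,df);b=isect(pr,dr,pf,df);print('far corners',a,b,np.linalg.norm(b-a));print('centre',(a+b)/2-Y*50,'xaxis',np.degrees(np.arctan2(X[1],X[0])))
print(im[140:156,250].tolist())
A=rot(s['ee_rot'])
for n,q in(('tip +y end top',[46,0,-25.8]),('bottom end',[39,0,42.2]),('groove far',None)):
    if q: print(n,(proj(f,s['ee_pos']+A.apply(q))))
print([(v,im[v,273:280].mean(2).tolist() if 0 else im[v,272:281].mean(1).round().tolist()) for v in range(152,190,2)])
E
```

```text
[ 420.34863 -449.854  ] 74.78 41
[ 551.2134 -465.3756] 74.93 82
[ 526.1876  -412.21478] -14.98 37
width 130.42984
far corners [ 437.07767 -388.37286] [ 562.8849 -422.0334] 130.23244
centre [ 487.058   -453.50415] xaxis -14.9789915
[[47, 54, 68], [46, 56, 76], [53, 64, 83], [56, 68, 85], [28, 40, 63], [21, 25, 61], [17, 19, 66], [14, 22, 64], [24, 26, 63], [23, 29, 50], [17, 23, 43], [19, 32, 46], [23, 30, 42], [23, 29, 44], [23, 29, 48], [26, 42, 65]]
tip +y end top [279.34662464 174.07043269]
bottom end [278.19241589 168.66871685]
[(152, [115.0, 137.0, 151.0, 157.0, 155.0, 155.0, 154.0, 154.0, 144.0]), (154, [153.0, 157.0, 155.0, 155.0, 156.0, 157.0, 156.0, 156.0, 156.0]), (156, [159.0, 156.0, 155.0, 151.0, 151.0, 155.0, 158.0, 158.0, 161.0]), (158, [139.0, 121.0, 105.0, 96.0, 97.0, 100.0, 111.0, 129.0, 146.0]), (160, [112.0, 81.0, 70.0, 73.0, 72.0, 70.0, 78.0, 96.0, 132.0]), (162, [98.0, 74.0, 70.0, 70.0, 69.0, 70.0, 70.0, 90.0, 120.0]), (164, [97.0, 74.0, 71.0, 73.0, 69.0, 72.0, 66.0, 87.0, 134.0]), (166, [116.0, 75.0, 73.0, 72.0, 74.0, 71.0, 69.0, 89.0, 158.0]), (168, [108.0, 72.0, 79.0, 81.0, 85.0, 83.0, 78.0, 80.0, 139.0]), (170, [105.0, 96.0, 106.0, 114.0, 118.0, 114.0, 105.0, 100.0, 129.0]), (172, [115.0, 121.0, 128.0, 135.0, 136.0, 137.0, 137.0, 130.0, 133.0]), (174, [102.0, 113.0, 136.0, 150.0, 153.0, 155.0, 151.0, 138.0, 127.0]), (176, [101.0, 105.0, 122.0, 133.0, 138.0, 129.0, 118.0, 108.0, 98.0]), (178, [102.0, 105.0, 108.0, 106.0, 111.0, 106.0, 105.0, 100.0, 97.0]), (180, [105.0, 106.0, 107.0, 110.0, 110.0, 110.0, 107.0, 101.0, 99.0]), (182, [102.0, 104.0, 108.0, 105.0, 106.0, 106.0, 105.0, 99.0, 102.0]), (184, [102.0, 105.0, 106.0, 109.0, 110.0, 108.0, 106.0, 100.0, 102.0]), (186, [102.0, 105.0, 106.0, 108.0, 109.0, 108.0, 103.0, 102.0, 102.0]), (188, [103.0, 105.0, 107.0, 111.0, 108.0, 109.0, 106.0, 102.0, 100.0])]
```

Request:
send_rows(targets="-0.003 0 0.03 0 0 -0.4 0; -0.003 0 0.06 0 0 -0.4 0; -0.003 0 0.08 0 0 -0.4 0; -0.003 0 0.09 0 0 -0.4 0; -0.003 0 0.09 0 0 -0.4 0; -0.003 0 0.09 0 0 -0.4 0; -0.003 0 0.09 0 0 -0.4 0; -0.003 0 0.09 0 0 -0.4 0")

```text
time_s: 5.93
ee_pos: [487.8, -455.8, 142.3]
ee_rot: [179.8, 0.1, 74.9]
force: [0.2, 0.8, -1.2]
gripper_width: 4.9
gripper_force: 20.0
```

```bash
python3 - <<'E'
from h import *
f=grab('wrist','w3');s=env.state();print(s['ee_pos'],s['ee_rot'],s['gripper_width'])
import pickle;pickle.dump((f,s),open('w3.pkl','wb'))
cv2.imwrite('pics/w3c.png',cv2.resize(f['image'][90:255,170:390],(800,600),interpolation=2))
A=rot(s['ee_rot'])
for q in([46,0,-25.8],[46,0,35],[39,0,42.2]): print(proj(f,s['ee_pos']+A.apply(q)))
T=R.from_euler('z',-15,degrees=True)
for q in([0,48,66],[0,42,66],[-67,52,90],[67,52,90]):print(q,proj(f,np.array([487.06,-453.5,0])+T.apply(q)))
E
```

```text
[ 487.60799189 -455.78257391  142.01417702] [1.79833363e+02 8.44784796e-02 7.49063060e+01] 4.753378306224385
[278.77095164 174.28747233]
[277.80860545 159.52540514]
[277.7150597  168.76157107]
[0, 48, 66] [275.561372   148.18693999]
[0, 42, 66] [275.57154103 155.97663787]
[-67, 52, 90] [180.94440129 146.93111642]
[67, 52, 90] [370.21070226 146.64059783]
```

View pics/w3c.png

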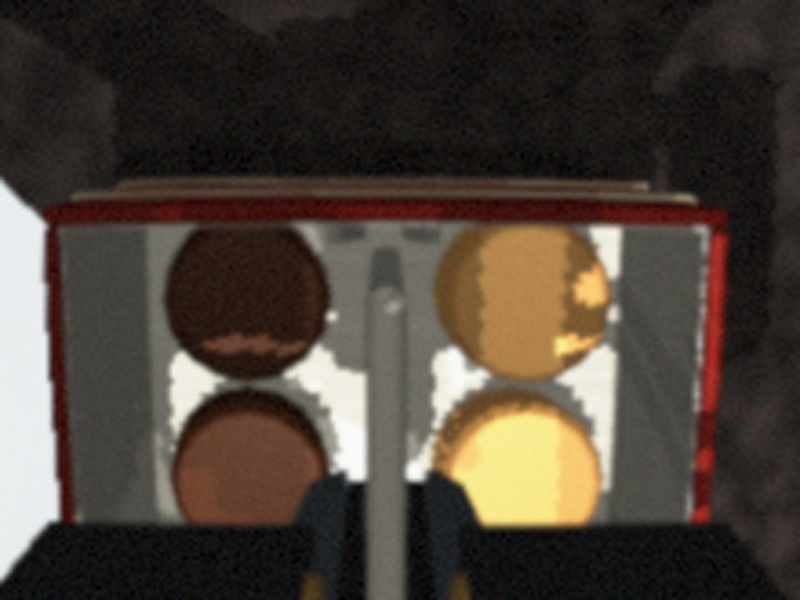

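The tin rim's far corners are at (47,207) and (727,212) and the ribs are centred at column 384. The divider's end face is at column 386, so it's lined up to about 0.5 mm.

Request:
send_rows(targets="0.0008 -0.0003 0.008 0 0 0 0; 0.0008 -0.0003 0.016 0 0 0 0; 0.0008 -0.0003 0.024 0 0 0 0; 0.0008 -0.0003 0.032 0 0 0 0; 0.0008 -0.0003 0.037 0 0 0 0; 0.0008 -0.0003 0.041 0 0 0 0; 0.0008 -0.0003 0.045 0 0 0 0; 0.0008 -0.0003 0.049 0 0 0 0; 0.0008 -0.0003 0.049 0 0 0 0")

```text
time_s: 6.73
ee_pos: [486.6, -454.2, 90.2]
ee_rot: [-179.9, -0.0, 74.9]
force: [0.5, 0.6, -1.0]
gripper_width: 5.2
gripper_force: 20.0
```

Request:
send_rows(targets="0 0 0.005 0 0 0 0; 0 0 0.01 0 0 0 0; 0 0 0.015 0 0 0 0; 0 0 0.02 0 0 0 0; 0 0 0.025 0 0 0 0; 0 0 0.03 0 0 0 0; 0 0 0.035 0 0 0 0; 0 0 0.038 0 0 0 0; 0 0 0.038 0 0 0 0; 0 0 0.038 0 0 0 0")

```text
time_s: 7.57
ee_pos: [486.8, -454.4, 53.0]
ee_rot: [-180.0, -0.0, 74.9]
force: [-0.1, -0.5, -1.2]
gripper_width: 4.6
gripper_force: 20.0
```

Request:
send_rows(targets="0 0 0.003 0 0 0 0; 0 0 0.005 0 0 0 0; 0 0 0.006 0 0 0 0; 0 0 0.007 0 0 0 0; 0 0 0.0075 0 0 0 0; 0 0 0.008 0 0 0 0; 0 0 0.008 0 0 0 0; 0 0 0.008 0 0 0 0")

```text
time_s: 8.23
ee_pos: [486.8, -454.4, 46.3]
ee_rot: [180.0, 0.0, 74.9]
force: [-1.2, 1.1, 5.2]
gripper_width: 4.7
gripper_force: 20.0
```

Request:
send_rows(targets="0 0 -0.001 0 0 0 25; 0 0 -0.001 0 0 0 25; 0 0 -0.001 0 0 0 25; 0 0 -0.001 0 0 0 25; 0 0 -0.02 0 0 0 25; 0 0 -0.05 0 0 0 25; 0 0 -0.085 0 0 0 25; 0 0 -0.12 0 0 0 25; 0 0 -0.15 0 0 0 25; 0 0 -0.165 0 0 0 50; 0 0 -0.165 0 0 0 50; 0 0 -0.165 0 0 0 50")

```text
time_s: 9.23
ee_pos: [486.8, -454.5, 210.3]
ee_rot: [179.9, 0.0, 74.9]
force: [-0.1, 0.5, -0.5]
gripper_width: 39.9
gripper_force: 0.0
```

```bash
python3 - <<'E'
from h import *
f=grab('wrist','w4');s=env.state();print(s['ee_pos'],s['ee_rot'],s['gripper_width'])
import pickle;pickle.dump((f,s),open('w4.pkl','wb'))
cv2.imwrite('pics/w4c.png',cv2.resize(f['image'][60:270,130:410],(800,600),interpolation=2))
T=R.from_euler('z',-15,degrees=True)
for z in (72,90):print(z,proj(f,np.array([487.06,-453.5,0])+T.apply([0,45.5,z])))
print(moveto([525,-218.5,210],78.5,s))
E
```

```text
[ 486.26595846 -453.93160608  208.7266423 ] [-1.79894708e+02 -6.42925076e-02  7.48958442e+01] 43.70791188771959
72 [277.01160195 147.01386966]
90 [277.1191264  148.46589541]
(array([ 0.2374, -0.024 , -0.001 ]), array([-0.1 , -0.07, -3.6 ]))
```

View pics/w4c.png

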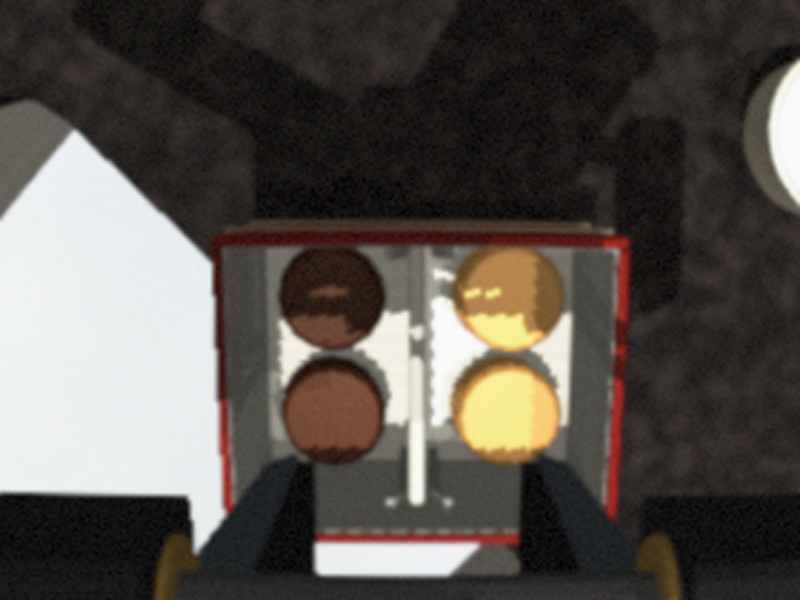

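The divider stands in both grooves, from (418,250) to (417,503), with its top well below the rim. Both rims are visible, the far one at row 240 and the near one at row 538.

```bash
python3 - <<'E'
from h import *
import pickle;f,s=pickle.load(open('w4.pkl','rb'))
c=lambda u,v,z=90:plane(f,130+(u+.5)/2.857-.5,60+(v+.5)/2.857-.5,z)[:2]
im=f['image'].astype(int);red=im[...,2]-im[...,1:2].max(2)
def cen(v0,v1,us):
    P=[]
    for u in us:
        w=np.clip(red[v0:v1,u]-18,0,None)
        if w.sum()>20:P.append(plane(f,u,v0+(w*np.arange(v1-v0)).sum()/w.sum(),90)[:2])
    P=np.array(P);return np.median(P,0),len(P)
def cenu(u0,u1,vs):
    P=[]
    for v in vs:
        w=np.clip(red[v,u0:u1]-18,0,None)
        if w.sum()>20:P.append(plane(f,u0+(w*np.arange(u1-u0)).sum()/w.sum(),v,90)[:2])
    P=np.array(P);g=cv2.fitLine(P.astype(np.float32),cv2.DIST_HUBER,0,.01,.01).ravel();return P.mean(0),np.degrees(np.arctan2(g[1],g[0])),len(P)
X=np.array([np.cos(np.radians(-15)),np.sin(np.radians(-15))]);Y=np.array([-X[1],X[0]])
F=cen(140,148,range(220,335));N=cen(243,252,range(245,305));L=cenu(200,216,range(150,225));Rr=cenu(340,356,range(150,225))
print(F,N,L,Rr)
fy,ny,lx,rx=F[0]@Y,N[0]@Y,L[0]@X,Rr[0]@X
print('size',rx-lx,fy-ny,'centre',X*(lx+rx)/2+Y*(fy+ny)/2)
d0,d1=c(418,345,72),c(417,500,72)
print('div x',[ (d@X) for d in(d0,d1)],(lx+rx)/2,'tcp',s['ee_pos'][:2]@X,s['ee_pos'][:2]@Y,(fy+ny)/2)
E
```

```text
(array([ 500.09419441, -404.46300319]), 115) (array([ 471.68985472, -500.88390582]), 60) (array([ 426.73160737, -426.75216276]), np.float32(74.6515), 75) (array([ 552.16971687, -460.58929372]), np.float32(74.639534), 75)
size 129.9216034924101 100.48702412026648 centre [ 486.96159704 -452.96004558]
div x [np.float64(586.8124143210237), np.float64(586.383987967248)] 587.6034694608024 tcp 587.1829925541813 -312.6093706506991 -311.49087075816124
```

Request:
send_rows(targets="0.03 -0.003 0 0 0 0 100; 0.06 -0.006 0 0 0 -1 100; 0.1 -0.01 0 0 0 -2 100; 0.14 -0.014 0 0 0 -3 100; 0.18 -0.018 0 0 0 -3.6 100; 0.21 -0.022 0 0 0 -3.6 100; 0.237 -0.024 0 0 0 -3.6 100; 0.237 -0.024 0 0 0 -3.6 100; 0.237 -0.024 0 0 0 -3.6 100; 0.237 -0.024 0 0 0 -3.6 100")

```text
time_s: 10.12
ee_pos: [524.7, -219.6, 208.6]
ee_rot: [-179.8, 0.0, 78.5]
force: [-0.2, -0.1, 0.6]
gripper_width: 91.3
gripper_force: 0.0
```

```bash
python3 - <<'E'
from h import *
f=grab('wrist','w5');s=env.state();print(s['ee_pos'],s['ee_rot'],s['gripper_width'])
import pickle;pickle.dump((f,s),open('w5.pkl','wb'))
cv2.imwrite('pics/w5c.png',cv2.resize(f['image'][60:270,130:410],(800,600),interpolation=2))
E
```

```text
[ 524.81218223 -220.09395049  208.92673568] [-1.79879586e+02 -1.05718733e-03  7.84539248e+01] 91.15899256190966
```

View pics/w5c.png

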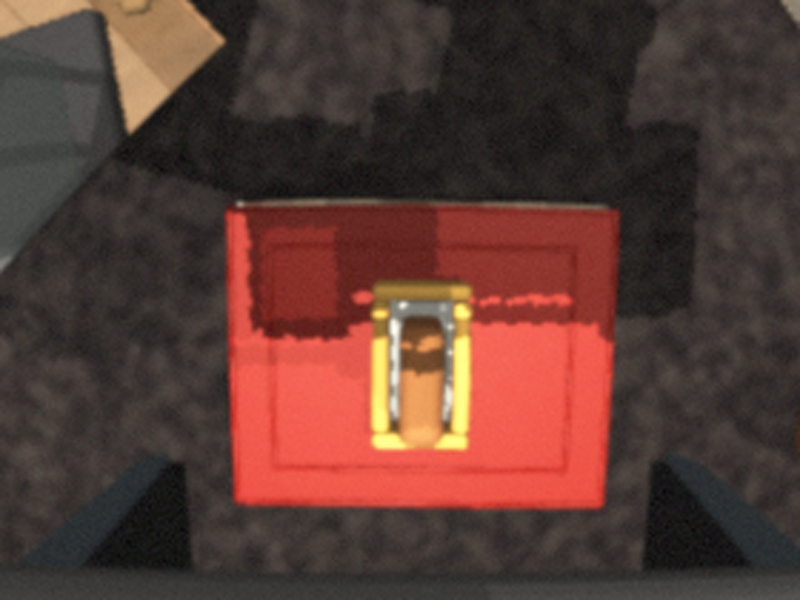

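The lids are seen from above. The outer lid's top corners are at (228,208), (618,210), (607,507) and (235,503). The brass collar spans (373–470, 283–450) and the wooden handle's top spans (403–443, 318–447).

```bash
python3 - <<'E'
from h import *
import pickle;f,s=pickle.load(open('w5.pkl','rb'))
im=f['image'].astype(int);r=im[...,2];g=im[...,1];b=im[...,0]
m=(r>80)&(r>2*g)&(r>2*b);m[:, :130]=0;m[:,410:]=0;m[:130]=0;m[245:]=0
m=cv2.morphologyEx(m.astype(np.uint8),cv2.MORPH_CLOSE,np.ones((3,3)))
print('lid',rect(f,m,28))
y=(r>80)&(g>0.7*r)&(b<0.5*g);y[:,:250]=0;y[:,305:]=0;y[:150]=0;y[225:]=0
y=cv2.morphologyEx(y.astype(np.uint8),cv2.MORPH_CLOSE,np.ones((3,3)))
print('collar',rect(f,y,44))
c=lambda u,v,z:plane(f,130+(u+.5)/2.857-.5,60+(v+.5)/2.857-.5,z)[:2]
print('handle',c(423,382.5,78),'ends',c(424,318,78),c(422,447,78))
E
```

```text
lid [ 523.9 -219.3  152.   121.   -12. ]
collar [ 524.8 -216.3   58.5   35.8   77.9]
handle [ 525.40633662 -216.78427373] ends [ 530.02704453 -195.53382813] [ 520.64829128 -238.69293421]
```

Request:
send_rows(targets="0.0027 0.0002 0.03 0 0 0.4 60; 0.0027 0.0002 0.06 0 0 0.4 60; 0.0027 0.0002 0.09 0 0 0.4 60; 0.0027 0.0002 0.115 0 0 0.4 60; 0.0027 0.0002 0.135 0 0 0.4 60; 0.0027 0.0002 0.15 0 0 0.4 60; 0.0027 0.0002 0.158 0 0 0.4 60; 0.0027 0.0002 0.158 0 0 0.4 60; 0.0027 0.0002 0.158 0 0 0.4 60; 0.0027 0.0002 0.158 0 0 0.4 60")

```text
time_s: 11.0
ee_pos: [526.8, -217.5, 53.1]
ee_rot: [179.9, 0.0, 78.1]
force: [0.4, 0.3, 0.8]
gripper_width: 54.5
gripper_force: 0.0
```

Request:
send_rows(targets="0 -0.0005 0.002 0 0 0 60; 0 -0.0005 0.003 0 0 0 60; 0 -0.0005 0.003 0 0 0 60; 0 -0.0005 0.003 0 0 0 60")

```text
time_s: 11.33
ee_pos: [525.7, -216.6, 49.5]
ee_rot: [180.0, 0.0, 78.1]
force: [-0.2, -0.2, -0.2]
gripper_width: 54.9
gripper_force: 0.0
```

Request:
send_rows(targets="0 0 0 0 0 0 0; 0 0 0 0 0 0 0; 0 0 0 0 0 0 0; 0 0 0 0 0 0 0; 0 0 0 0 0 0 0; 0 0 0 0 0 0 0; 0 0 0 0 0 0 0; 0 0 0 0 0 0 0; 0 0 0 0 0 0 0; 0 0 0 0 0 0 0", grip_force=45)

```text
time_s: 12.17
ee_pos: [525.8, -216.6, 49.2]
ee_rot: [180.0, -0.0, 78.1]
force: [0.9, 0.3, -0.9]
gripper_width: 16.1
gripper_force: 45.0
```

Request:
send_rows(targets="0 0 -0.01 0 0 0 0; 0 0 -0.03 0 0 0 0; 0 0 -0.055 0 0 0 0; 0 0 -0.08 0 0 0 0; 0 0 -0.105 0 0 0 0; 0 0 -0.125 0 0 0 0; -0.01 0 -0.135 0 0 0 0; -0.03 0.001 -0.135 0 0 0 0; -0.055 0.003 -0.135 0 0 1 0; -0.08 0.004 -0.135 0 0 1 0; -0.105 0.005 -0.135 0 0 2 0; -0.12 0.006 -0.135 0 0 2 0")

```text
time_s: 13.17
ee_pos: [505.0, -337.9, 183.0]
ee_rot: [-179.9, 0.0, 76.0]
force: [0.5, -0.2, -5.2]
gripper_width: 15.8
gripper_force: 45.0
```

```bash
python3 - <<'E'
from h import *
s=env.state();print(s['force'],moveto([487.7,-452.7,184],74.9,s))
E
```

```text
[ 0.53441487 -0.21476541 -5.2083748 ] (array([-0.1156,  0.011 , -0.0009]), array([-0.15,  0.05,  1.1 ]))
```

Request:
send_rows(targets="-0.02 0.002 0 0 0 0.5 0; -0.045 0.004 0 0 0 1 0; -0.07 0.007 0 0 0 1.1 0; -0.09 0.009 0 0 0 1.1 0; -0.105 0.01 0 0 0 1.1 0; -0.113 0.011 0 0 0 1.1 0; -0.1156 0.011 0 0 0 1.1 0; -0.1156 0.011 0 0 0 1.1 0; -0.1156 0.011 0 0 0 1.1 0; -0.1156 0.011 0 0 0 1.1 0; -0.1156 0.011 0 0 0 1.1 0")

```text
time_s: 14.08
ee_pos: [489.9, -449.1, 184.3]
ee_rot: [-180.0, -0.0, 75.1]
force: [-0.6, 0.7, -5.4]
gripper_width: 15.8
gripper_force: 45.0
```

```bash
python3 - <<'E'
from h import *
f=grab('wrist','w6');s=env.state();print(s['ee_pos'],s['ee_rot'],s['gripper_width'],moveto([487.7,-452.7,140],74.9,s))
import pickle;pickle.dump((f,s),open('w6.pkl','wb'))
E
```

```text
[ 489.91065077 -449.23210432  184.35491645] [ 1.79998292e+02 -1.73451375e-02  7.50599134e+01] 15.977465256293799 (array([-0.0039, -0.0012,  0.0444]), array([ 0.  , -0.02,  0.16]))
```

View pics/w6.png

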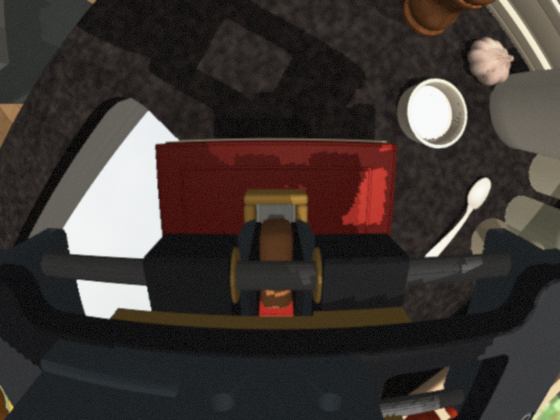

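The lids hang level over the tin, with the handle between the fingers at about (276,250) and the outer lid's far edge straight at row 142. The TCP is about 4 mm off target, which I'll correct while going down.

Request:
send_rows(targets="-0.0039 -0.0012 0.015 0 0 0.1 0; -0.0039 -0.0012 0.03 0 0 0.1 0; -0.0039 -0.0012 0.038 0 0 0.1 0; -0.0039 -0.0012 0.041 0 0 0.1 0; -0.0039 -0.0012 0.041 0 0 0.1 0; -0.0039 -0.0012 0.041 0 0 0.1 0; -0.0039 -0.0012 0.041 0 0 0.1 0; -0.0039 -0.0012 0.041 0 0 0.1 0")

```text
time_s: 14.8
ee_pos: [487.9, -453.9, 144.2]
ee_rot: [179.9, 0.0, 74.9]
force: [0.2, 1.0, -4.2]
gripper_width: 15.8
gripper_force: 45.0
```

```bash
python3 - <<'E'
from h import *
s=env.state();print(s['ee_pos'],s['force'],moveto([487.7,-452.7,123.2],74.9,s))
E
```

```text
[ 487.90298009 -453.90733312  144.15575717] [ 0.24942419  0.98540743 -4.22047144] (array([ 0.0011, -0.0005,  0.021 ]), array([0.09, 0.04, 0.  ]))
```

Request:
send_rows(targets="0.0008 -0.0004 0.003 0 0 0 0; 0.0008 -0.0004 0.005 0 0 0 0; 0.0008 -0.0004 0.007 0 0 0 0; 0.0008 -0.0004 0.009 0 0 0 0; 0.0008 -0.0004 0.011 0 0 0 0; 0.0008 -0.0004 0.012 0 0 0 0; 0.0008 -0.0004 0.012 0 0 0 0")

```text
time_s: 15.38
ee_pos: [487.1, -452.6, 130.7]
ee_rot: [-180.0, -0.0, 74.9]
force: [0.1, -0.3, -5.0]
gripper_width: 15.7
gripper_force: 45.0
```

Request:
send_rows(targets="0 0 0.0015 0 0 0 0; 0 0 0.003 0 0 0 0; 0 0 0.0045 0 0 0 0; 0 0 0.006 0 0 0 0; 0 0 0.007 0 0 0 0; 0 0 0.008 0 0 0 0; 0 0 0.0085 0 0 0 0; 0 0 0.0085 0 0 0 0; 0 0 0.0085 0 0 0 0")

```text
time_s: 16.13
ee_pos: [487.3, -452.7, 123.2]
ee_rot: [180.0, 0.0, 74.9]
force: [-0.4, 1.1, -0.6]
gripper_width: 15.6
gripper_force: 45.0
```

Request:
send_rows(targets="0 0 0.0008 0 0 0 0; 0 0 0.001 0 0 0 0; 0 0 0 0 0 0 60; 0 0 0 0 0 0 60; 0 0 0 0 0 0 60; 0 0 0 0 0 0 60; 0 0 0 0 0 0 60; 0 0 0 0 0 0 60; 0 0 0 0 0 0 60")

```text
time_s: 16.88
ee_pos: [487.3, -452.7, 122.5]
ee_rot: [180.0, -0.0, 74.9]
force: [-0.4, -0.1, 0.1]
gripper_width: 54.9
gripper_force: 0.0
```

```bash
python3 - <<'E'
from h import *
f=grab('wrist','w7');s=env.state();print(s['ee_pos'],s['force'],s['gripper_width'])
import pickle;pickle.dump((f,s),open('w7.pkl','wb'))
T=R.from_euler('z',-15.15,degrees=True);c=np.array([487.7,-452.7,0])
for q in([-74.5,59.5,102],[74.5,59.5,102],[-18,31,118],[18,31,118]):print(proj(f,c+T.apply(q)))
im=f['image'].astype(int);m=(im[...,2]>60)&(im[...,2]>2*im[...,1]);m[190:]=0;m[:100]=0
for u in range(150,410,25):
    v=np.where(m[:,u])[0];print(u,v.min() if len(v) else None,end=' ')
f2=grab('scene','s7');cv2.imwrite('pics/s7c.png',cv2.resize(f2['image'][180:380,330:500],(680,600)[::1],interpolation=2))
E
```

```text
[ 487.28297768 -452.74038652  122.54721348] [-0.15445389 -0.338424    0.50709961] 54.99667153735531
[158.08160229 142.10496181]
[399.10495943 142.6462606 ]
[246.91732789 192.21659887]
[311.43720994 192.29534933]
150 None 175 142 200 142 225 140 250 140 275 140 300 140 325 141 350 141 375 142 400 None
```

View pics/s7c.png

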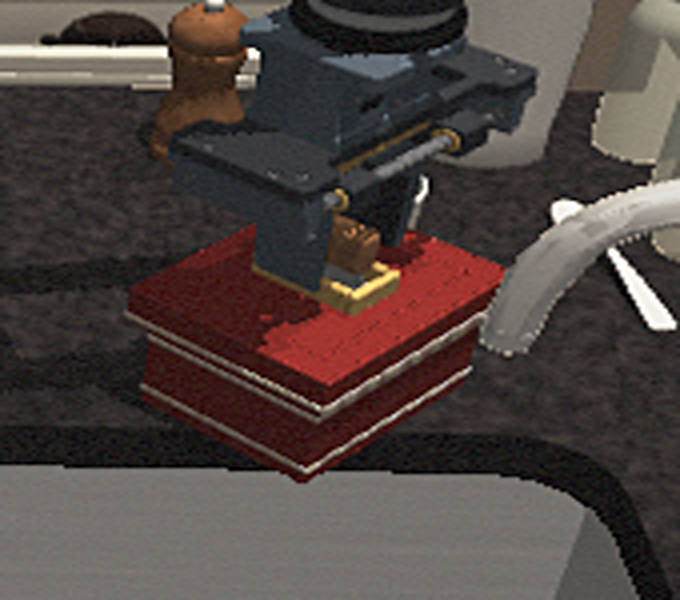

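The lids sit level on the tin, and the outer lid's edge appears at row 142, as predicted for the seated height. The collar is free, so I'll go down beside it and grip.

Request:
send_rows(targets="0 0 0.004 0 0 0 60; 0 0 0.008 0 0 0 60; 0 0 0.012 0 0 0 60; 0 0 0.015 0 0 0 60; 0 0 0.0165 0 0 0 60; 0 0 0.0165 0 0 0 60; 0 0 0.0165 0 0 0 60; 0 0 0.0165 0 0 0 60")

```text
time_s: 17.65
ee_pos: [487.4, -452.8, 106.3]
ee_rot: [180.0, 0.0, 74.9]
force: [-0.7, -0.3, -0.3]
gripper_width: 54.7
gripper_force: 0.0
```

Request:
send_rows(targets="0 0 0 0 0 0 0; 0 0 0 0 0 0 0; 0 0 0 0 0 0 0; 0 0 0 0 0 0 0; 0 0 0 0 0 0 0; 0 0 0 0 0 0 0; 0 0 0 0 0 0 0; 0 0 0 0 0 0 0; 0 0 0 0 0 0 0", grip_force=45)

```text
time_s: 18.4
ee_pos: [487.3, -452.7, 106.3]
ee_rot: [180.0, 0.0, 74.9]
force: [-0.6, -0.2, 2.4]
gripper_width: 35.7
gripper_force: 45.0
```

Request:
send_rows(targets="0 0 -0.002 0 0 0 0; 0 0 -0.004 0 0 0 0; 0 0 -0.006 0 0 0 0; 0 0 -0.009 0 0 0 0; 0 0 -0.012 0 0 0 0; 0 0 -0.015 0 0 0 0; 0 0 -0.015 0 0 0 0; 0 0 -0.015 0 0 0 0")

```text
time_s: 19.07
ee_pos: [487.4, -452.8, 121.5]
ee_rot: [180.0, 0.0, 74.9]
force: [-0.5, -0.5, -3.0]
gripper_width: 35.6
gripper_force: 45.0
```

Request:
send_rows(targets="0 0 -0.005 0 0 0 0; 0 0 -0.012 0 0 0 0; 0 0 -0.019 0 0 0 0; 0 0 -0.026 0 0 0 0; 0 0 -0.033 0 0 0 0; 0 0 -0.04 0 0 0 0; 0 0 -0.047 0 0 0 0; 0 0 -0.054 0 0 0 0; 0 0 -0.06 0 0 0 0; 0 0 -0.065 0 0 0 0; 0 0 -0.065 0 0 0 0; 0 0 -0.065 0 0 0 0")

```text
time_s: 20.07
ee_pos: [487.3, -452.8, 186.4]
ee_rot: [180.0, 0.0, 74.9]
force: [0.1, -0.0, -2.0]
gripper_width: 35.8
gripper_force: 45.0
```

Request:
send_rows(targets="0 0 0 0 0 0 0; 0 0 0 0 0 0 0; 0 0 0 0 0 0 0; 0 0 0 0 0 0 0; 0 0 0 0 0 0 0; 0 0 0 0 0 0 0")

```text
time_s: 20.57
ee_pos: [487.2, -452.7, 186.0]
ee_rot: [-180.0, -0.0, 74.9]
force: [0.1, 0.5, -2.4]
gripper_width: 35.8
gripper_force: 45.0
```

```bash
python3 - <<'E'
from h import *
f2=grab('scene','s8');cv2.imwrite('pics/s8c.png',cv2.resize(f2['image'][180:380,330:500],(680,600),interpolation=2))
s=env.state();print(s['ee_pos'],s['ee_rot'],s['force'],s['gripper_width'])
E
```

```text
[ 487.26210847 -452.68957923  186.0376104 ] [-1.79991143e+02 -8.79297411e-03  7.49003884e+01] [ 1.14017465 -0.03490416 -2.02826297] 35.47341976872128
```

View pics/s8c.png

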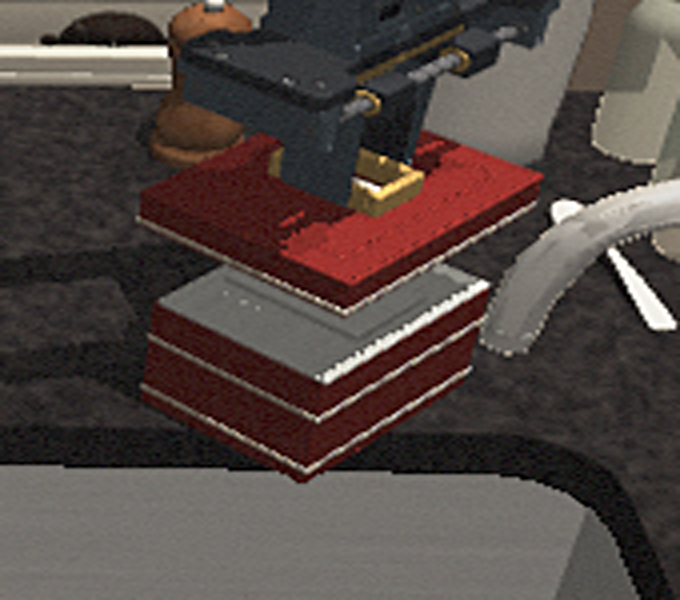

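The outer lid hangs level above the tin at about (340,215). The inner lid's plate lies flush on the rim, from (160,300) to (490,285).

```bash
python3 -c "
from workcell import env
print(env.job_done())"
```

```text
the job is handed in; nothing more can be done
None
```

The divider is fully home in the tin's grooves, the inner lid is seated on the rim, and the arm is holding the outer lid level over the tin, about 80 mm above its nested place and clear of the wooden handle; the job took about 21 s and is handed in.

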